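# Lock a wafer case in its dock with the spring-catch bolt

### The job

Lock the wafer case into its dock: hold the yellow spring catch bar down with one fingertip and, while it is held down, push the blue paddle with the other fingertip so that the bolt slides out over the case, all the way to its stop, without letting the catch spring up on the way. Then let go so that the catch springs fully up and locks the bolt. Only press and push: do not pinch or lift anything, keep the case in its nest, and leave the other things where they are.

Things in the scene. Friction and masses are not known exactly. Their poses are not given: they have to be found in the camera images.
- dock: Wafer dock fixed to the table; base plate 112 x 236 x 8 mm (its x, y, z). Origin: centre of its underside, on the table. z up; +y is the way the bolt slides to lock; +x points away from the robot (turned up to 0.2 rad). Catch bar on the -x side, bolt on the +x side, nest at the +y end. The black catch housing tops out at z 38 mm, the bolt rail at z 39 mm: fingertips at z 42 to 47 mm clear both.
- lock_bolt (a joint): Travel of the bolt along dock +y, m: 0 unlocked (start), 0.040 home at its stop, 1.5 mm play once locked. Stays where left; about 2 N slides it. With the catch up a pawl in its toothed side blocks it. Notches at 0, 0.020, 0.040: the pawl springs into any it meets while the catch is not held down.
- paddle (a point): Centre of the blue upright paddle on the bolt (moves with it): 26 mm along dock x, 10 mm thick along dock y, from z 41 to 75 mm; this point is at z 58 mm, dock x +20 mm, and dock y -45 mm with the bolt at 0. Its -y face is pushed towards dock +y.
- catch_bar (a joint): How far the catch bar is pressed down, m: 0 up (locked), 0.009 bottomed. Spring returned: about 2.5 N to start it, 6 N to bottom it; the pawl is clear of the bolt's teeth from 0.005 on.
- catch_top (a point): Centre of the level top of the yellow, black-ribbed catch bar (moves with it): 26 mm along dock x, 110 mm long along dock y. Top at z 55 mm when up, 46 mm when bottomed. At dock x -38 mm, y -47 mm, so 58 mm from the paddle across the sliding direction. A fingertip may press anywhere on it and slide along it while pressing.
- case_centre (a point): Centre of the flat round grey wafer case, 73 mm across, 13 mm high, lying loose in the nest of six pins centred at dock x 0, y +66 mm; the bolt passes 4 mm above it.
- tip_box_0: Bystander: black box 45 x 62 x 16 mm, origin under its centre.
- kapton_roll: Bystander: roll of amber tape lying flat, 60 mm across, 16 mm high, origin under its centre.
- objective_can: Bystander: white can with black lid, 47 mm across, 62 mm high, origin under its centre.
- bubble_level: Bystander: round yellow bubble level, 30 mm across, 9 mm high, origin under its centre.
- clear_box: Bystander: clear box 59 x 71 x 22 mm, origin under its centre.
- ipa_bottle: Bystander: amber dropper bottle, 39 mm across, 108 mm high, origin under its centre.
Not all that is in view belongs to the job. What is shaped like the part that bears case_centre but green or pink is not meant.

How it is judged:
On the way, in this order (a step that is already met when the one before it is completed fails the run):
1. the catch bar is pressed clear by a fingertip while the bolt is still unlocked (value of joint catch_bar above 0.005 m and value of joint lock_bolt below 0.003 m and contact force between the fingers and catch_bar above 0.5 N), for 0.1 s.
2. the bolt is pushed part-way by one finger with the catch still held down by the other (value of joint lock_bolt between 0.008 and 0.036 m and value of joint catch_bar above 0.0045 m and contact force between the fingers and catch_bar above 0.5 N and contact force between the fingers and lock_bolt above 0.2 N), for 0.05 s.
At the end, for the whole second after the job is handed in: The bolt is within 2.5 mm of its 40 mm stop, the catch bar is back up to within 1.5 mm, and the case lies flat in its nest (value of joint lock_bolt above 0.0375 m and value of joint catch_bar below 0.0015 m and z of case_centre in the frame of dock below 0.018 m and angle between case_centre's own z axis and vertical below 0.1 rad and horizontal distance between case_centre and dock between 0.06 and 0.072 m); the robot touches nothing.
It fails at once if the catch sprang up while the bolt was part-way (value of joint lock_bolt between 0.005 and 0.035 m and value of joint catch_bar below 0.003 m).
It fails at once if the wafer case was lifted, tipped or pushed out of its nest (distance of case_centre from where it was at the start of the episode above 0.008 m or angle between case_centre's own z axis and vertical above 0.2 rad).
It fails at once if a bystander was displaced by more than 20 mm (distance of any of tip_box_0, kapton_roll, objective_can, bubble_level, clear_box, ipa_bottle from where it was at the start of the episode above 0.02 m).
It also fails if it takes over 35 s, if anything falls off the work surface, if the arm or the gripper's body presses on something with over 40 N, if the wrist force passes 120 N, or if a joint passes its speed limit or range.

### The arm

A 6-joint arm with a two-finger parallel gripper is mounted at the origin on a cart in front of the work surface, level with it; the furniture and walls round the work are solid. World frame = base frame: x ahead of the robot, y to its left, z up, the work surface at z = 0. Lengths are in m, angles in rad, forces in N, time in s.
With the tool pointing down it reaches from about 0.3 to 0.775 m from the base axis. Payload 14.6 kg.
Tool frame: the origin (TCP) lies midway between the tips of the shut fingers; the grasp point (between the pads) lies 19 mm behind it; y points along the fingers, z is the direction in which the jaws open and shut, and the axes are right-handed (so a half turn about y gives the same grasp; the last joint's range is limited). The gripper opens to 85 mm and grips with 20 to 120 N. Pads are 22 mm wide; open, the fingers measure 114 mm over their backs; the gripper's body (76 mm by 85 mm) begins 54 mm behind the grasp point. The pads swing forward as they close: fully open they stand 13 mm farther back than shut.
Start: joints at [1.064, 0.3, 1.521, -0, 1.321, -0.067], TCP at [0.234, 0.498, 0.231] pointing down, gripper open.
Joint ranges: [-3.03, 3.03], [-0.79, 2.21], [0.23, 2.52], [-1.04, 4.18], [0, 3.07], [-2.55, 2.55]. Speed limits (rad/s): [2.22, 2.22, 2.57, 3.14, 3.14, 3.14].

### API

Orientations are given as [roll, pitch, yaw] about the fixed x, y, z axes, in that order (R = Rz(yaw) Ry(pitch) Rx(roll)).
In Python, from cell import arm, optics, job gives the robot as it stands. The module is installed in compiled form; this text tells all that it offers.
- The arm moves only by the shell command python3 -m pendant 'ROWS' [FORCE]. ROWS is a JSON object of lists of equal length, an entry for each row: "grip": the closure, from 0 (fully open) to 1 (shut); "xyz": the shift along the tool's x, y, z in m, a list of three; "turn": the turn, a rotation vector about the tool's x, y, z in rad, a list of three. A call has 1 to 12 rows; each row is the pose to reach, as a shift and turn from the pose commanded when the call began, along the tool's axes at that moment; what a row does not reach only later rows make up. A row lasts 1/8 s, in which the tool goes at most 62.5 mm and 10.7 degrees, less where a joint would pass 70% of its speed; a pose out of reach is approached as far as the arm can. A call with a gripper value outside its range is refused whole. The fingers move at their own pace and stop on an object; FORCE is the grip in N (left out, the last holds). Time passes only in rows, so rows that repeat a pose let the fingers close. It gives the time, the measured TCP pose, the force and the opening at its end, in the units of the state.
- arm.read_state(): the state, without advancing time (a new reading comes with each control period).
- optics.grab_frame(name): name is "scene" or "top"; returns a dict with "img" (420x560x3 uint8, red, green, blue), "intrinsics" (3x3 intrinsics, pixels), "extrinsics" (4x4, takes a point from camera to world coordinates). Camera axes: x right, y down, z forward; pixel columns grow to the right and rows downward; lengths in m; the calibration is good to about 2 mm. A picture is of the moment at which its call begins. There is no depth.
- job.job_done(): hands the job in, once; it reports no verdict.
The state is a dict: "time_s": time; "joint_positions": joint angles; "joint_velocities": joint speeds; "tau": joint torques, N m; "eef_pos": TCP position; "eef_rot": TCP orientation; "force": force on the tool from outside, world axes, zero at the start; "torque": the same for the moment, N m; "finger_gap": finger opening in m.
Only numpy, scipy, OpenCV 4.12 (cv2) and the standard library are available. Lean on these libraries where they do the work, as an engineer would, in place of code of your own. Each camera call takes 0.05 s, during which the arm holds its last target.

## Working session

There is one attempt and no reset: what is moved stays moved. The work goes in short steps, Python scripts to look and compute and a shell command to move; the robot and the scene stay as the last step left them, time stands still between calls to the robot, and variables do not carry over. Pictures are saved under pics/ and viewed, and the job is handed in when it is done.

```bash
mkdir -p pics
python3 - <<'E'
from cell import arm, optics
import cv2, numpy as np
s=arm.read_state()
for k,v in s.items(): print(k,np.round(v,4))
for n in ("scene","top"):
    f=optics.grab_frame(n); np.savez(f"pics/{n}0.npz",**f)
    cv2.imwrite(f"pics/{n}0.png",cv2.cvtColor(f["img"],cv2.COLOR_RGB2BGR))
    print(n,np.round(f["intrinsics"],1).tolist(),np.round(f["extrinsics"],3).tolist())
E
```

```text
time_s 0.0
joint_positions [ 1.0644  0.3005  1.5216 -0.      1.3207 -0.0666]
joint_velocities [ 0.0001 -0.0015 -0.0007 -0.0002  0.0001  0.0001]
tau [ 9.00000e-04 -5.43502e+01 -3.61794e+01 -0.00000e+00  4.00000e-03
  0.00000e+00]
eef_pos [0.2341 0.4974 0.2307]
eef_rot [-1.572e+00  1.000e-04 -4.398e-01]
force [ 0.5105 -0.9428 -0.3186]
torque [0.0023 0.0018 0.0317]
finger_gap 0.0854
scene [[458.2, 0.0, 264.4], [0.0, 458.2, 214.5], [0.0, 0.0, 1.0]] [[0.499, -0.521, 0.693, -0.666], [-0.867, -0.283, 0.411, -0.816], [-0.018, -0.805, -0.593, 1.026], [0.0, 0.0, 0.0, 1.0]]
top [[442.5, 0.0, 281.1], [0.0, 442.5, 214.0], [0.0, 0.0, 1.0]] [[-0.084, -0.976, 0.202, 0.217], [-0.996, 0.083, -0.011, -0.135], [-0.006, -0.202, -0.979, 1.27], [0.0, 0.0, 0.0, 1.0]]
```

View pics/scene0.png

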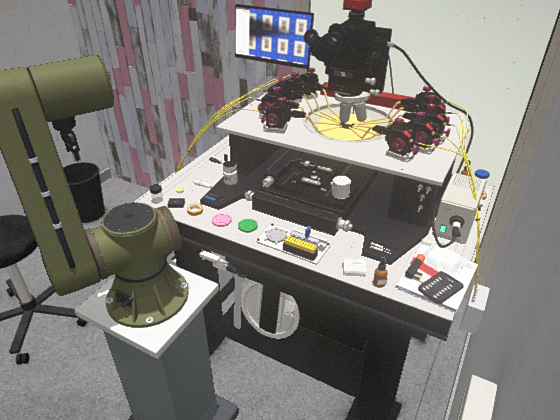

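View pics/top0.png

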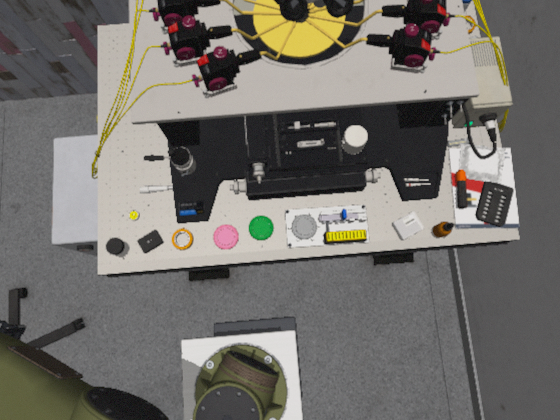

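```bash
cat > h.py <<'E'
import numpy as np, cv2
def load(n,k=0):
    f=np.load(f"pics/{n}{k}.npz"); return f["img"],f["intrinsics"],f["extrinsics"]
def ray(uv,K,E,z):
    uv=np.atleast_2d(np.asarray(uv,float))
    d=np.c_[uv,np.ones(len(uv))]@np.linalg.inv(K).T@E[:3,:3].T
    o=E[:3,3]; return o+d*((z-o[2])/d[:,2])[:,None]
def proj(p,K,E):
    p=np.atleast_2d(p); c=(p-E[:3,3])@E[:3,:3]; q=c@K.T; return q[:,:2]/q[:,2:]
E
python3 - <<'E'
from h import *
a,K,E=load("top"); c=a[195:260,275:380]; c=cv2.resize(c,None,fx=7,fy=7,interpolation=cv2.INTER_CUBIC)
cv2.imwrite("pics/topcrop.png",c[:,:,::-1])
a,K2,E2=load("scene"); c=a[215:270,250:340]; c=cv2.resize(c,None,fx=8,fy=8,interpolation=cv2.INTER_CUBIC)
cv2.imwrite("pics/scenecrop.png",c[:,:,::-1])
for n,z in (("top",.055),("scene",.055)):
    a,K,E=load(n); h=cv2.cvtColor(a,cv2.COLOR_RGB2HSV)
    for nm,lo,hi,z in (("yellow",(22,120,90),(35,255,255),.055),("blue",(105,130,50),(125,255,255),.075)):
        m=cv2.inRange(h,lo,hi); 
        k,l,st,ce=cv2.connectedComponentsWithStats(m)
        for i in range(1,k):
            if st[i,4]>8 and 190<ce[i,1]<262: print(n,nm,st[i].tolist(),ce[i].round(1),ray(ce[i],K,E,z).round(4))
E
```

```text
top yellow [130, 211, 8, 8, 49] [133.3 214.8] [[0.501  0.2654 0.055 ]]
top yellow [326, 230, 40, 12, 377] [345.5 235.2] [[ 0.3928 -0.3214  0.055 ]]
top blue [179, 209, 18, 7, 103] [187.3 212.1] [[0.4913 0.1096 0.075 ]]
top blue [342, 210, 4, 10, 35] [343.5 214.1] [[ 0.4488 -0.3195  0.075 ]]
scene yellow [476, 208, 3, 11, 25] [476.8 214. ] [[ 0.8293 -0.8013  0.055 ]]
scene yellow [476, 220, 4, 44, 93] [477.4 242.5] [[ 0.6662 -0.8306  0.055 ]]
scene yellow [284, 236, 33, 17, 254] [300.  243.9] [[ 0.3832 -0.3273  0.055 ]]
scene blue [206, 197, 9, 3, 14] [210.  197.9] [[0.4383 0.0708 0.075 ]]
scene blue [306, 226, 4, 5, 12] [307.7 228.1] [[ 0.4476 -0.3234  0.075 ]]
```

View pics/topcrop.png

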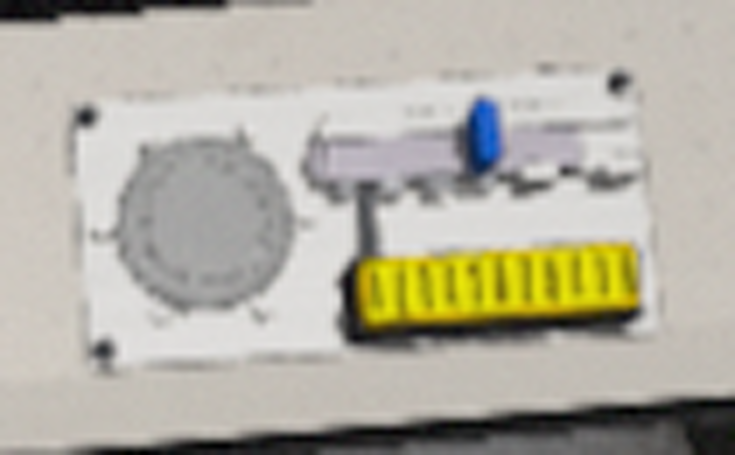

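View pics/scenecrop.png

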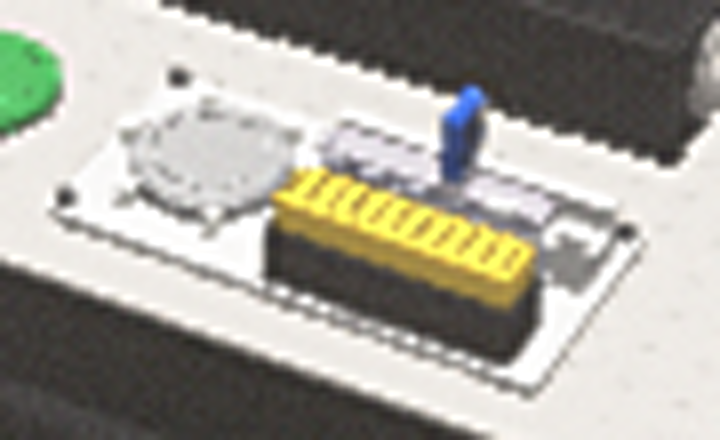

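Run:
```python
from h import *
a,K,E=load("top")
px=np.array([(78,105),(632,72),(657,330),(95,370)],float); uv=(px+.5)/7-.5+[275,195]
W=ray(uv,K,E,.008)[:,:2]; print(W.round(4))
# corners: TL: +x,+y ; TR:+x,-y ; BR:-x,-y; BL:-x,+y
M=np.array([(.056,.118),(.056,-.118),(-.056,-.118),(-.056,.118)])
c=W.mean(0); H=M.T@(W-c); th=np.arctan2(H[0,1]-H[1,0],H[0,0]+H[1,1])
print("centre",c.round(4),"yaw",th.round(4)); R=np.array([[np.cos(th),-np.sin(th)],[np.sin(th),np.cos(th)]])
print("resid",(W-c-M@R.T).round(4).tolist(), np.linalg.norm(W-np.roll(W,1,0),axis=1).round(4))
P={"catch":(-.038,-.047,.055),"paddletop":(.02,-.045,.075),"case":(0,.066,.021)}
for n in ("top","scene"):
    a,K,E=load(n)
    for k,v in P.items():
        w=np.r_[c+R@v[:2],v[2]]; print(n,k,w.round(4),proj(w,K,E).round(1))
# direct two-view paddle-top/ catch
```

```text
[[ 0.4897 -0.1635]
 [ 0.484  -0.3951]
 [ 0.3753 -0.3921]
 [ 0.3784 -0.1609]]
centre [ 0.4319 -0.2779] yaw -0.0202
resid [[-0.0005, -0.0025], [-0.0015, 0.0019], [0.0018, 0.0027], [0.0002, -0.0021]] [0.1113 0.2317 0.1087 0.2312]
top catch [ 0.3929 -0.3241  0.055 ] [[346.5 235.1]]
top paddletop [ 0.4509 -0.3233  0.075 ] [[344.8 213.3]]
top case [ 0.4332 -0.2119  0.021 ] [[304.3 226.4]]
scene catch [ 0.3929 -0.3241  0.055 ] [[300.4 241.9]]
scene paddletop [ 0.4509 -0.3233  0.075 ] [[308.1 227.5]]
scene case [ 0.4332 -0.2119  0.021 ] [[276.5 233. ]]
```

Candidates: the grey case at (304,227) in the dock, against the green (261,228) and pink (226,237) discs; the ribbed yellow bar at (345,235), against the bubble level (133,215); the blue paddle at (343,214), against the blue item at (187,212). The close crops confirm the dock with the grey case, ribbed bar and blue paddle. The bar and paddle centroids sit within about 2 px of the plate fit in both views.

Moving over now, with the fingers half closed.

```bash
python3 -m pendant '{"grip":[0.48,0.48,0.48,0.48,0.48,0.48,0.48,0.48,0.48,0.48],"xyz":[[0.03,0,-0.03],[0.06,0,-0.06],[0.10,0,-0.09],[0.13,0,-0.12],[0.16,0,-0.15],[0.20,0,-0.18],[0.23,0,-0.21],[0.26,0,-0.24],[0.29,0,-0.27],[0.32,0,-0.29]],"turn":[[0,0.06,0],[0,0.12,0],[0,0.18,0],[0,0.24,0],[0,0.3,0],[0,0.36,0],[0,0.42,0],[0,0.48,0],[0,0.54,0],[0,0.6,0]]}'
```

```text
time_s: 1.35
eef_pos: [0.4004, 0.0975, 0.2313]
eef_rot: [-1.571, -0.0, -1.042]
force: [-0.4, 0.9, 0.2]
finger_gap: 0.0445
```

```bash
python3 -m pendant '{"grip":[0.48,0.48,0.48,0.48,0.48,0.48,0.48,0.48,0.48,0.48,0.48,0.48],"xyz":[[0.04,0,-0.021],[0.08,0,-0.042],[0.12,0,-0.063],[0.16,0,-0.084],[0.20,0,-0.105],[0.24,0,-0.126],[0.28,0,-0.147],[0.32,0.02,-0.168],[0.36,0.04,-0.19],[0.401,0.07,-0.211],[0.401,0.10,-0.211],[0.401,0.10,-0.211]],"turn":[[0,0.05,0],[0,0.1,0],[0,0.15,0],[0,0.2,0],[0,0.25,0],[0,0.3,0],[0,0.35,0],[0,0.4,0],[0,0.45,0],[0,0.5,0],[0,0.55,0],[0,0.55,0]]}'
cat > look.py <<'E'
import sys
from h import *
from cell import optics,arm
k=sys.argv[1]
f=optics.grab_frame("scene"); g=optics.grab_frame("top")
a=cv2.resize(f["img"][190:275,240:350],(400*1,309),interpolation=cv2.INTER_CUBIC)
b=cv2.resize(g["img"][180:265,275:385],(400,309),interpolation=cv2.INTER_CUBIC)
cv2.imwrite(f"pics/look{k}.png",np.hstack([a,b])[:,:,::-1])
np.savez(f"pics/scene{k}.npz",**f);np.savez(f"pics/top{k}.npz",**g)
s=arm.read_state(); print({q:np.round(s[q],4).tolist() for q in("time_s","eef_pos","eef_rot","force","finger_gap")})
E
python3 look.py 1
```

```text
time_s: 2.85
eef_pos: [0.4204, -0.353, 0.1291]
eef_rot: [-1.574, 0.003, -1.59]
force: [-1.0, -0.2, 0.7]
finger_gap: 0.0444
{'time_s': 2.95, 'eef_pos': [0.4216, -0.3535, 0.1322], 'eef_rot': [-1.5705, -0.0003, -1.5882], 'force': [0.366, -0.3708, 0.8455], 'finger_gap': 0.0446}
```

View pics/look1.png

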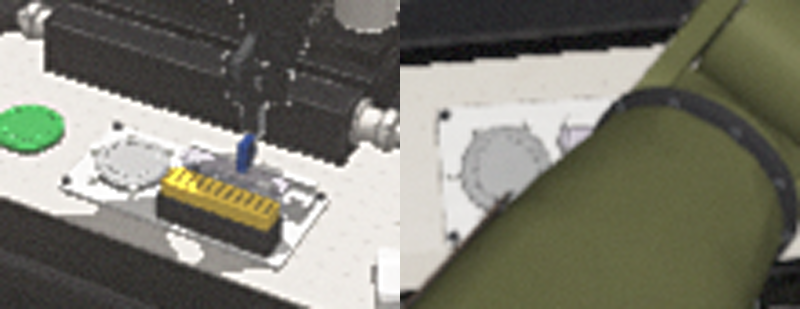

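```bash
python3 -m pendant '{"grip":[0.48,0.48,0.48,0.48,0.48,0.48],"xyz":[[0,0.03,0],[0,0.05,0],[0,0.065,0],[0,0.07,0],[0,0.07,0],[0,0.07,0]],"turn":[[0,0,0],[0,0,0],[0,0,0],[0,0,0],[0,0,0],[0,0,0]]}'
python3 look.py 2
```

```text
time_s: 3.7
eef_pos: [0.4217, -0.3539, 0.0621]
eef_rot: [-1.57, -0.001, -1.59]
force: [0.6, 0.6, 0.7]
finger_gap: 0.0447
{'time_s': 3.8, 'eef_pos': [0.4216, -0.3538, 0.0619], 'eef_rot': [-1.5701, -0.0006, -1.5898], 'force': [-0.203, 0.4078, 0.0597], 'finger_gap': 0.0448}
```

View pics/look2.png

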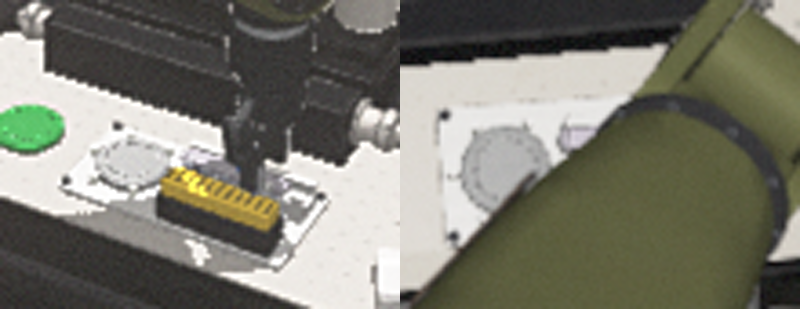

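Run:
```python
from h import *
a,K,E=load("scene",2); c=a[205:260,280:340]; c=np.clip(c.astype(float)*1.6,0,255).astype(np.uint8)
c=cv2.resize(c,None,fx=10,fy=10,interpolation=cv2.INTER_CUBIC)
T=np.array([.4216,-.3538]); z=np.array([.0,0])
for nm,dx in(("catch",-.0295),("pad",.0295)):
  for h in(.062,):
    p=proj([T[0]+dx*.9998,T[1]-dx*.02,h],K,E)[0]; print(nm,p.round(1)); cv2.circle(c,tuple(int(v) for v in (p-[280,205])*10+5),6,(255,0,0),2)
cv2.imwrite("pics/c2.png",c[:,:,::-1])
```

```text
catch [308.4 243.1]
pad [316.3 233.3]
```

View pics/c2.png

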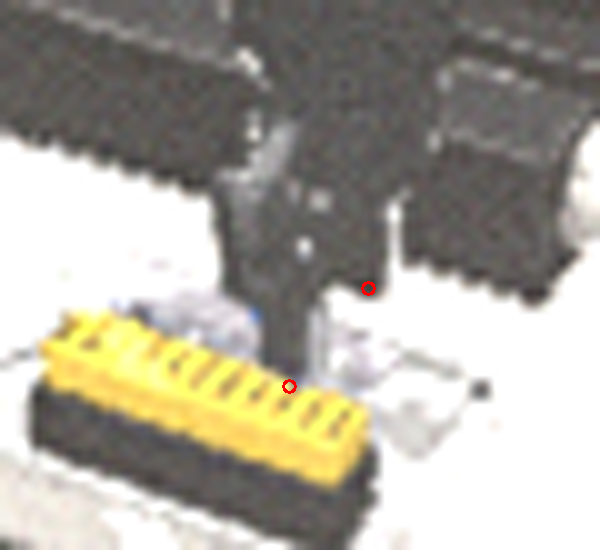

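```bash
python3 -m pendant '{"grip":[0.48,0.48,0.48],"xyz":[[0,0.003,0],[0,0.006,0],[0,0.006,0]],"turn":[[0,0,0],[0,0,0],[0,0,0]]}'
python3 -m pendant '{"grip":[0.48,0.48],"xyz":[[0,0.002,0],[0,0.002,0]],"turn":[[0,0,0],[0,0,0]]}'
python3 -m pendant '{"grip":[0.48,0.48],"xyz":[[0,0.002,0],[0,0.002,0]],"turn":[[0,0,0],[0,0,0]]}'
python3 -m pendant '{"grip":[0.48,0.48],"xyz":[[0,0.002,0],[0,0.002,0]],"turn":[[0,0,0],[0,0,0]]}'
```

```text
time_s: 4.18
eef_pos: [0.4212, -0.3535, 0.0549]
eef_rot: [-1.571, 0.0, -1.59]
force: [0.2, -0.1, -0.8]
finger_gap: 0.0445
time_s: 4.42
eef_pos: [0.4213, -0.3536, 0.0531]
eef_rot: [-1.571, 0.0, -1.59]
force: [-0.5, -0.9, 0.1]
finger_gap: 0.0438
time_s: 4.68
eef_pos: [0.4214, -0.3537, 0.0514]
eef_rot: [-1.571, -0.0, -1.59]
force: [-0.6, 0.4, 3.4]
finger_gap: 0.0442
time_s: 4.92
eef_pos: [0.4214, -0.3537, 0.0493]
eef_rot: [-1.571, -0.0, -1.59]
force: [0.1, -0.8, 2.9]
finger_gap: 0.0445
```

```bash
python3 -m pendant '{"grip":[0.48,0.48],"xyz":[[0,0.002,0],[0,0.002,0]],"turn":[[0,0,0],[0,0,0]]}'
python3 -m pendant '{"grip":[0.48,0.48],"xyz":[[0,0.002,0],[0,0.002,0]],"turn":[[0,0,0],[0,0,0]]}'
python3 look.py 3;  python3 - <<'E'
from h import *
o=[]
for k in (2,3):
    a,K,E=load("scene",k); c=a[215:260,275:325]; c=np.clip(c.astype(float)*1.5,0,255).astype(np.uint8)
    o.append(cv2.resize(c,None,fx=8,fy=8,interpolation=cv2.INTER_CUBIC))
cv2.imwrite("pics/c3.png",np.hstack(o)[:,:,::-1])
E
```

```text
time_s: 5.18
eef_pos: [0.4214, -0.3537, 0.0473]
eef_rot: [-1.571, -0.0, -1.59]
force: [-1.0, 0.5, 4.8]
finger_gap: 0.0441
time_s: 5.42
eef_pos: [0.4214, -0.3537, 0.0453]
eef_rot: [-1.571, -0.0, -1.59]
force: [-1.8, -0.8, 5.1]
finger_gap: 0.0446
{'time_s': 5.525, 'eef_pos': [0.4214, -0.3537, 0.0454], 'eef_rot': [-1.5707, -0.0002, -1.5898], 'force': [-1.2169, -0.003, 5.5337], 'finger_gap': 0.0446}
```

View pics/c3.png

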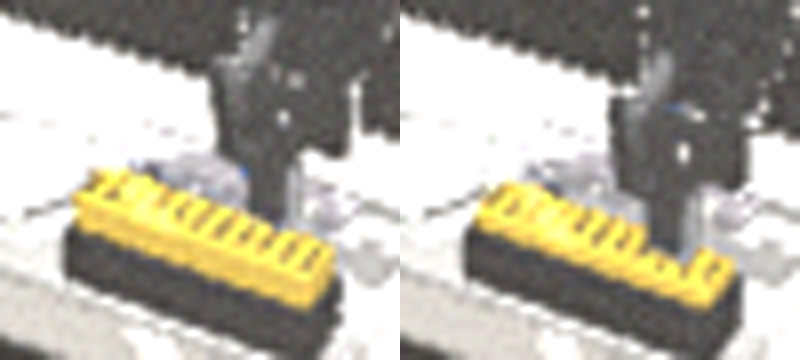

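```bash
python3 -m pendant '{"grip":[0.48,0.48,0.48,0.48,0.48,0.48],"xyz":[[0,0.001,0],[-0.004,0.001,0],[-0.008,0.001,0],[-0.012,0.001,0],[-0.014,0.001,0],[-0.014,0.001,0]],"turn":[[0,0,0],[0,0,0],[0,0,0],[0,0,0],[0,0,0],[0,0,0]]}'
python3 -m pendant '{"grip":[0.48,0.48,0.48],"xyz":[[-0.003,0,0],[-0.006,0,0],[-0.006,0,0]],"turn":[[0,0,0],[0,0,0],[0,0,0]]}'
python3 -m pendant '{"grip":[0.48,0.48,0.48],"xyz":[[-0.003,0,0],[-0.006,0,0],[-0.006,0,0]],"turn":[[0,0,0],[0,0,0],[0,0,0]]}'
python3 look.py 4;  python3 - <<'E'
from h import *
o=[]
for k in (3,4):
    a,K,E=load("scene",k); c=a[215:260,275:325]; c=np.clip(c.astype(float)*1.5,0,255).astype(np.uint8)
    o.append(cv2.resize(c,None,fx=8,fy=8,interpolation=cv2.INTER_CUBIC))
cv2.imwrite("pics/c4.png",np.hstack(o)[:,:,::-1])
E
```

```text
time_s: 6.28
eef_pos: [0.422, -0.3401, 0.0448]
eef_rot: [-1.57, -0.001, -1.59]
force: [0.6, -1.7, 5.8]
finger_gap: 0.0444
time_s: 6.65
eef_pos: [0.4221, -0.3342, 0.0448]
eef_rot: [-1.57, -0.002, -1.59]
force: [-0.0, -2.3, 6.2]
finger_gap: 0.0441
time_s: 7.02
eef_pos: [0.4222, -0.3282, 0.0448]
eef_rot: [-1.57, -0.002, -1.59]
force: [0.5, -2.8, 6.5]
finger_gap: 0.0447
{'time_s': 7.125, 'eef_pos': [0.4222, -0.3282, 0.0448], 'eef_rot': [-1.5697, -0.0014, -1.5897], 'force': [-0.7557, -2.5798, 6.1736], 'finger_gap': 0.0446}
```

View pics/c4.png

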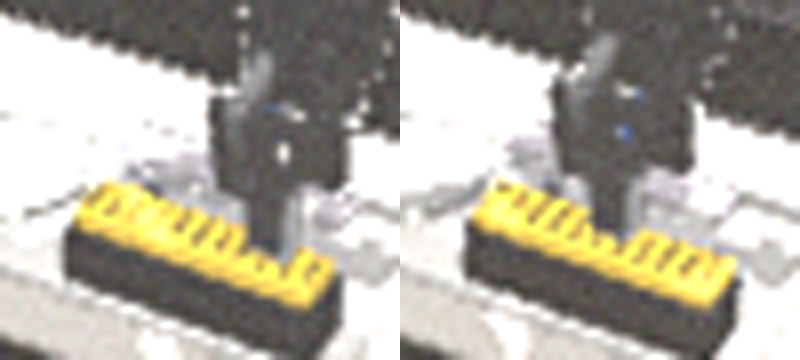

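```bash
python3 -m pendant '{"grip":[0.48,0.48,0.48,0.48,0.48,0.48],"xyz":[[-0.004,0,0],[-0.008,0,0],[-0.012,0,0],[-0.016,0,0],[-0.020,0,0],[-0.020,0,0]],"turn":[[0,0,0],[0,0,0],[0,0,0],[0,0,0],[0,0,0],[0,0,0]]}'
python3 -m pendant '{"grip":[0.48,0.48],"xyz":[[-0.003,0,0],[-0.003,0,0]],"turn":[[0,0,0],[0,0,0]]}'
python3 -m pendant '{"grip":[0.48,0.48],"xyz":[[-0.003,0,0],[-0.003,0,0]],"turn":[[0,0,0],[0,0,0]]}'
```

```text
time_s: 7.88
eef_pos: [0.4226, -0.3081, 0.0448]
eef_rot: [-1.57, -0.001, -1.59]
force: [0.2, -3.0, 6.1]
finger_gap: 0.0445
time_s: 8.12
eef_pos: [0.4227, -0.3052, 0.0447]
eef_rot: [-1.57, -0.001, -1.59]
force: [-0.2, -3.2, 5.8]
finger_gap: 0.0446
time_s: 8.38
eef_pos: [0.4227, -0.3022, 0.0447]
eef_rot: [-1.57, -0.001, -1.59]
force: [0.3, -3.2, 5.1]
finger_gap: 0.0448
```

```bash
python3 -m pendant '{"grip":[0.48,0.48],"xyz":[[-0.002,0,0],[-0.002,0,0]],"turn":[[0,0,0],[0,0,0]]}'
python3 -m pendant '{"grip":[0.48,0.48],"xyz":[[-0.002,0,0],[-0.002,0,0]],"turn":[[0,0,0],[0,0,0]]}'
python3 look.py 5;  python3 - <<'E'
from h import *
o=[]
for k in (4,5):
    a,K,E=load("scene",k); c=a[215:260,265:315]; c=np.clip(c.astype(float)*1.5,0,255).astype(np.uint8)
    o.append(cv2.resize(c,None,fx=8,fy=8,interpolation=cv2.INTER_CUBIC))
cv2.imwrite("pics/c5.png",np.hstack(o)[:,:,::-1])
E
```

```text
time_s: 8.62
eef_pos: [0.4228, -0.3003, 0.0447]
eef_rot: [-1.57, -0.002, -1.59]
force: [-0.3, -4.5, 5.5]
finger_gap: 0.0444
time_s: 8.88
eef_pos: [0.4228, -0.2983, 0.0448]
eef_rot: [-1.57, -0.002, -1.59]
force: [0.1, -3.1, 6.1]
finger_gap: 0.0441
{'time_s': 8.975, 'eef_pos': [0.4228, -0.2983, 0.0448], 'eef_rot': [-1.5696, -0.0015, -1.5897], 'force': [-0.5251, -3.7169, 5.8164], 'finger_gap': 0.0442}
```

View pics/c5.png

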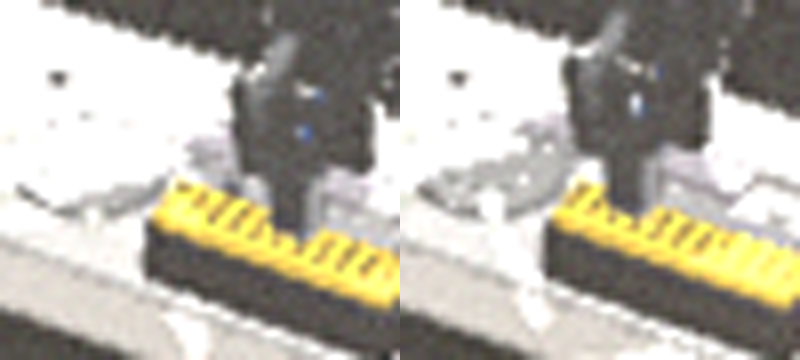

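Not at the stop yet; continuing in 2 mm steps.

```bash
python3 -m pendant '{"grip":[0.48,0.48],"xyz":[[-0.002,0,0],[-0.002,0,0]],"turn":[[0,0,0],[0,0,0]]}'
```

```text
time_s: 9.22
eef_pos: [0.4229, -0.2973, 0.0449]
eef_rot: [-1.569, -0.003, -1.59]
force: [-0.7, -13.3, 2.3]
finger_gap: 0.0445
```

```bash
python3 -m pendant '{"grip":[0.48,0.48],"xyz":[[-0.002,0,0],[-0.002,0,0]],"turn":[[0,0,0],[0,0,0]]}'
```

```text
time_s: 9.48
eef_pos: [0.423, -0.297, 0.0451]
eef_rot: [-1.568, -0.006, -1.591]
force: [-2.3, -26.9, -2.6]
finger_gap: 0.0447
```

The wrist force in y rose from 3 to 27 N with the tip stalled at y −0.297, so the bolt is on its stop. I'm backing off the paddle first, then lifting.

```bash
python3 -m pendant '{"grip":[0.48,0.48,0.48,0.48,0.48,0.48,0.48,0.48],"xyz":[[0.003,0,0],[0.007,0,0],[0.008,0,0],[0.008,-0.006,0],[0.008,-0.012,0],[0.008,-0.03,0],[0.008,-0.07,0],[0.008,-0.10,0]],"turn":[[0,0,0],[0,0,0],[0,0,0],[0,0,0],[0,0,0],[0,0,0],[0,0,0],[0,0,0]]}'
python3 -m pendant '{"grip":[0.48,0.48,0.48,0.48,0.48,0.48],"xyz":[[0,-0.04,-0.02],[0,-0.08,-0.04],[0,-0.12,-0.06],[0.0,-0.14,-0.08],[0,-0.14,-0.08],[0,-0.14,-0.08]],"turn":[[0,0,0],[0,0,0],[0,0,0],[0,0,0],[0,0,0],[0,0,0]]}'
python3 look.py 6;  python3 - <<'E'
from h import *
o=[]
for k in (0,6):
    a,K,E=load("scene",k); c=a[215:260,260:325]
    o.append(cv2.resize(c,None,fx=6,fy=6,interpolation=cv2.INTER_CUBIC))
cv2.imwrite("pics/c6.png",np.hstack(o)[:,:,::-1])
E
```

```text
time_s: 10.48
eef_pos: [0.4223, -0.3017, 0.1459]
eef_rot: [-1.57, -0.001, -1.59]
force: [1.2, -0.0, 1.0]
finger_gap: 0.0443
time_s: 11.22
eef_pos: [0.3425, -0.3, 0.2835]
eef_rot: [-1.572, 0.001, -1.59]
force: [-0.0, 1.1, -0.2]
finger_gap: 0.0448
{'time_s': 11.325, 'eef_pos': [0.3426, -0.2999, 0.2832], 'eef_rot': [-1.5721, 0.0013, -1.5894], 'force': [0.5443, 0.7883, -0.1804], 'finger_gap': 0.0442}
```

View pics/c6.png

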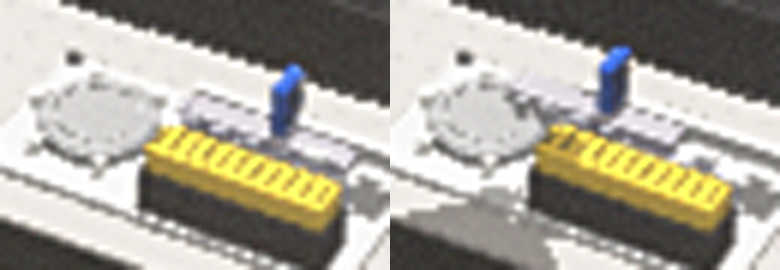

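View pics/look6.png

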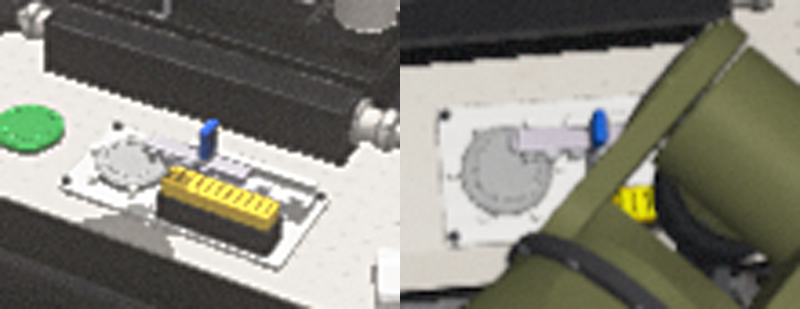

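Run:
```python
from h import *
for n,ks in (("scene",(0,3,6)),("top",(0,6))):
  for k in ks:
    a,K,E=load(n,k); h=cv2.cvtColor(a,cv2.COLOR_RGB2HSV)
    for nm,lo,hi,z in (("yellow",(20,110,60),(35,255,255),.055),("blue",(105,110,40),(125,255,255),.06)):
        kk,l,st,ce=cv2.connectedComponentsWithStats(cv2.inRange(h,lo,hi))
        for i in range(1,kk):
            if st[i,4]>8 and 205<ce[i,1]<250 and 280<ce[i,0]<370: print(n,k,nm,st[i].tolist(),ce[i].round(2),ray(ce[i],K,E,z).round(4))
```

```text
scene 0 yellow [284, 236, 33, 17, 279] [300.01 244.02] [[ 0.3825 -0.3277  0.055 ]]
scene 0 blue [306, 226, 4, 11, 23] [307.09 229.87] [[ 0.4553 -0.3182  0.06  ]]
scene 3 yellow [284, 238, 33, 16, 203] [299.66 245.05] [[ 0.3773 -0.329   0.055 ]]
scene 6 yellow [284, 236, 33, 17, 279] [300.15 244.06] [[ 0.3825 -0.3281  0.055 ]]
scene 6 blue [295, 223, 5, 11, 24] [296.46 227.  ] [[ 0.4523 -0.2795  0.06  ]]
top 0 yellow [326, 230, 40, 12, 397] [345.45 235.49] [[ 0.3921 -0.3212  0.055 ]]
top 0 blue [342, 209, 5, 11, 38] [343.55 213.92] [[ 0.4523 -0.322   0.06  ]]
top 6 yellow [333, 231, 13, 11, 102] [339.5  235.37] [[ 0.3938 -0.3048  0.055 ]]
top 6 blue [328, 210, 4, 11, 37] [329.38 214.86] [[ 0.453  -0.2824  0.06  ]]
```

The paddle moved 38.7 mm (scene) and 39.6 mm (top), and the catch mask is back exactly where it started. The case is in its nest and the robot is clear of everything, so I'm handing in.

```bash
python3 -c "
from cell import job; print(job.job_done())"
```

```text
the job is handed in; nothing more can be done
None
```

I locked the case into its dock and handed the job in at about 11.3 s. The hand-in gives no verdict.

**What I did:** One fingertip held the catch bar about 8 mm down (about 6 N). The other pushed the paddle along dock +y, needing about 3 N, until the push rose to 27 N with the tip stalled at the stop. I then backed off the paddle, lifted straight up and moved clear.

**Last checks:**
- **Bolt:** the paddle moved 38.7 mm in the scene view and 39.6 mm in the top view, which agrees with the 40 mm stop to within pixel accuracy. The scene figure leaves only about 1 mm over the 37.5 mm limit. The stall at the stop is the stronger evidence.
- **Catch:** in the scene view the yellow mask is back in its starting box, with its centroid within 0.2 px, so the catch is fully up. The top view was partly hidden by the arm and could not confirm this.
- **Case:** it looks flat and in its nest, with the bolt over it. I checked this by eye only.
- **Robot:** the wrist force was back at noise level, so it was touching nothing.
- **Bystanders:** I did not measure them again; the fingers only came down at the dock.

**Disagreement:** the plate's long side measured 231 mm instead of 236 mm, a fit error of up to about 3 mm. I allowed for it by approaching the paddle with extra clearance and finding contact by force.

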